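# Fetch the rear teething ring off a crowded peg

### The job

Two toys hang in front of the beechwood teething ring on one peg. Move the keys rattle and the teether onto the other, spare peg and push them back together there, sliding the cork washer along, until it comes firmly up against its hidden shoulder and goes no further, and hold them pressed there a moment, firmly but without straining it; then take the ring off its peg and lower it into the plywood tray, without dropping it. Let go of everything and leave the jar, the cup and the stacking cone alone.

Things in the scene. Friction and masses are not known exactly. Their poses are not given: they have to be found in the camera images.
- rack: Fixed open pine peg rack, 500 mm wide, 220 mm high: rail 440 mm wide, 20 mm thick, at heights 170 to 220 mm; a second slat at 30 to 70 mm. Origin: middle of the rail's front (robot-side) face, at work-surface height. z up, y along the rail, -x out of the front, the way the pegs point. The pegs lie 85 mm either side of the middle; which is the spare varies.
- full_peg: Fixed level round peg, 12 mm thick, carrying from the rail outwards ring, teether, keys, 24 to 32 mm apart centre to centre. Origin: on its axis at the rail's face, 200 mm high; it runs along -x for 137 mm and ends in a bead 18 mm thick (end at x = -143 mm). A hole must be raised to about centre on the peg to pass the bead.
- spare_peg: The spare peg, same shape, size, height and axes as the full peg, empty but for the cork washer.
- stopper: Root of the spare peg's stop; pose as spare_peg. A cork washer (38 mm across, 8 thick) starts with its outer face 32 to 72 mm from the rail and slides with about 3.5 N drag for 12 to 18 mm until it stops dead on a shoulder whose place, 12 to 46 mm from the rail, is not measured. Home: pressed there by the toys with 8 N or more for 0.2 s. Over 20 N strains it.
- keys: White plastic keys rattle, rigid, outermost on the full peg, 60 g: three keys fanned below an eye. Origin: centre of the eye's hole, 26 mm across; x runs through it (eye 14 mm thick, centred), z up. The eye's sides are flat, 48 mm apart in y, z = -22 to +18 mm; it tops out at +22, the keys reach -66 mm. Hanging, the origin is 7 mm below the peg's axis.
- teether: Mustard silicone teether (rigid here), second on the full peg, same eye, flat sides, thickness, origin and axes as the keys; a paw-shaped disc below reaches 72 mm under the origin and is up to 60 mm wide. About 60 g.
- ring: Beechwood teething ring, rearmost on the full peg, nearest the rail, 40 g. Origin: its centre; x along its axis. 60 mm outside, 36 mm hole, 14 mm thick. Hanging, the centre lies 12 mm below the peg's axis.
- tray: Fixed open plywood tray on the work surface, 170 (x) by 150 (y) mm, 22 mm high, walls 6 mm, floor 6 mm or less thick. Origin: centre of its underside.
- jar: Bystander: glass jar with metal cap, 64 mm across, 95 mm high, origin under its centre.
- cup: Bystander: white ceramic cup, 76 mm across, 85 mm high, origin under its centre.
- cone: Bystander: stepped wooden stacking cone, 56 mm across, 60 mm high, origin under its centre.
Things that resemble listed ones, but are neither listed nor needed, are in the scene too. Of the things that look like the teether, the middle-sized one is meant.

How it is judged:
By the outcome, as a careful person would: the job done as asked, in the order asked, and still so for the second after the job is handed in, with the robot touching nothing.
It also fails if it takes over 72 s, if anything falls off the work surface, if the arm or the gripper's body presses on something with over 40 N, if the wrist force passes 120 N, or if a joint passes its speed limit or range.

### The arm

A 7-joint arm with a two-finger parallel gripper is mounted at the origin on the work surface. World frame = base frame: x ahead of the robot, y to its left, z up, the work surface at z = 0. Lengths are in m, angles in rad, forces in N, time in s.
With the tool pointing down it reaches from about 0.35 to 0.9 m from the base axis. Payload 8.1 kg.
Tool frame: the origin (TCP) lies midway between the tips of the shut fingers; the grasp point (between the pads) lies 19 mm behind it; z points along the fingers, y is the line along which they close (so a half turn about z gives the same grasp; the last joint's range is limited). The gripper opens to 92 mm and grips with 3 to 60 N. Pads are 19 mm wide; open, the fingers measure 130 mm over their backs; the gripper's body (75 mm by 190 mm) begins 47 mm behind the grasp point.
Start: joints at [1.181, 0.434, 0.025, 1.573, -0.012, 1.134, -0.075], TCP at [0.177, -0.599, 0.227] pointing down, gripper open.
Joint ranges: [-2.62, 2.62], [-0.44, 2.09], [-1.27, 1.32], [0.08, 2.57], [-1.32, 4.46], [0.12, 2], [-2.74, 2.74]. Speed limits (rad/s): [2.22, 2.22, 3.01, 3.01, 3.14, 3.14, 3.14].

### API

Orientations are given as a rotation vector (axis times angle).
In Python, from cell import arm gives the robot as it stands.
- The arm moves only by the tool move_arm, never from a script. Its argument "motion" is a list of rows, each an object of numbers: "tx", "ty", "tz": the shift along the tool's x, y, z normalised to -1 to 1, where 1 is 1000 mm; "twist": the turn about the tool's z normalised to -1 to 1, where 1 is pi/2 rad. In form: [{"tx": .., "ty": .., "tz": .., "twist": ..}, ...]. A call has 1 to 12 rows; each row shifts and turns the commanded pose from where the row before left it, along the tool's axes as they then stand; what a row does not reach is not made up. A row lasts 1/10 s, in which the tool goes at most 50 mm and 8.59 degrees, less where a joint would pass 70% of its speed; a pose out of reach is approached as far as the arm can. A call with a number of a shift or a turn outside -1 to 1 is refused whole. A call with a gripper value outside its range is refused whole. "gripper" is the gripper's target within -1 to 1 (shut at 1, half-way at 0, fully open at -1), set as the call begins (left out, the last holds). The fingers move at their own pace and stop on an object; "squeeze" is the grip in N (left out, the last holds). Time passes only in rows, so rows that do not move let the fingers close. It gives the time, the measured TCP pose, the force, the opening and the grip force at its end, in the units of the state.
- arm.observe(): the state, without advancing time (a new reading comes with each control period).
- arm.get_image(name): name is "scene" or "top"; returns the picture (384x512x3 uint8, red, green, blue); there is no depth.
- arm.calibration(name): a dict with "K" (3x3 intrinsics, pixels), "T" (4x4, takes a point from camera to world coordinates). Camera axes: x right, y down, z forward; pixel columns grow to the right and rows downward; lengths in m; the calibration is good to about 2 mm. A picture is of the moment at which its call begins. calibration takes no time and is no camera call.
- arm.sign_off(): hands the job in; it is judged then, once.
Trained networks look in the newest picture that a camera, given by its name, has taken for a name from the list of things; names that differ only in an ending like _2 or _b are one class to them, and where a whole thing is asked for, a point or a joint stands for the part that bears it (a point fixed in the world has none). Each returns a list of dicts, best first, with "conf" (0 to 1); they miss things now and then, are a little off and sometimes report something else, mostly with a low value. They report only what shows in the picture. A call takes as long as a camera call. They do not tell look-alikes from the thing itself.
- arm.look_for(camera, query): "point" ([column, row] as shares, 0 to 1, of the picture: columns of its width, rows of its height, amid what is visible of it).
- arm.regions_of(camera, query): "region" (384x512 bool, what is visible of it) and "point" ([column, row] as shares, 0 to 1, of the picture: columns of its width, rows of its height, amid what is visible of it).
- arm.place_of(camera, query): "point" ([column, row] as shares, 0 to 1, of the picture: columns of its width, rows of its height: a listed point, or the origin of a listed thing).
The state is a dict: "clock": time; "joints": joint angles; "dq": joint speeds; "joint_efforts": joint torques, N m; "position": TCP position; "ee_rot": TCP orientation; "force": force on the tool from outside, world axes, zero at the start; "ft_torque": the same for the moment, N m; "width": opening from 0.0 (shut) to 1.0 (fully open); "gripper_force": force on a finger pad.
Only numpy, scipy, OpenCV 4.12 (cv2) and the standard library are available. Lean on these libraries where they do the work, as an engineer would, in place of code of your own. Each camera call takes 0.05 s, during which the arm holds its last target. There are 200 camera calls.

## Working session

There is one attempt and no reset: what is moved stays moved. The work goes in short steps, Python scripts to look and compute and a tool call to move; the robot and the scene stay as the last step left them, time stands still between calls to the robot, and variables do not carry over. Pictures are saved under pics/ and viewed, at most 10 in all, crops included, and the job is handed in when it is done.

Besides the shell and the picture viewer there is one more tool, called as name(argument=value, ...) on one line, values as JSON. move_arm: Moves the arm, as the interface text tells. Scaled input: -1 to 1 covers 1000 mm each way for a shift and pi/2 rad each way for a turn. Its arguments: {"type":"object","properties":{"motion":{"type":"array","items":{"type":"object","properties":{"tx":{"type":"number"},"ty":{"type":"number"},"tz":{"type":"number"},"twist":{"type":"number"}}}},"gripper":{"type":"number"},"squeeze":{"type":"number"}},"required":["motion"]}

```bash
mkdir -p pics; ls; python3 - <<'E'
from cell import arm
import cv2,numpy as np
print(arm.observe())
for c in("scene","top"):
    im=arm.get_image(c); cv2.imwrite(f"pics/{c}0.png",im[:,:,::-1])
    k=arm.calibration(c); print(c,np.round(k["K"],1).tolist(),np.round(k["T"],4).tolist())
    for q in("rack","full_peg","spare_peg","stopper","keys","teether","ring","tray","jar","cup","cone"):
        print(q,[(round(d["conf"],2),np.round(np.array(d["point"])*[512,384],1).tolist()) for d in arm.place_of(c,q)])
E
```

```text
pics
{'clock': 0.0, 'joints': array([ 1.18140952,  0.43519807,  0.02495756,  1.57412597, -0.01154964,
        1.13399942, -0.0750987 ]), 'dq': array([ 5.78653428e-05, -1.65045738e-03,  9.26010640e-04,  4.01685363e-04,
        1.51857511e-04,  1.04258846e-03, -6.03806117e-04]), 'joint_efforts': array([ 1.20613731e-03, -6.67855024e+01,  9.85604301e-01, -3.14452457e+01,
       -6.05173758e-02,  4.27647424e-02,  1.52969569e-04]), 'position': array([ 0.17658168, -0.59898663,  0.22594912]), 'ee_rot': array([-3.10783862e+00, -4.48670166e-01,  6.36968075e-04]), 'force': array([ 0.3143926 ,  0.18619301, -0.47591918]), 'ft_torque': array([ 0.02716246, -0.03529397,  0.00749558]), 'gripper_force': 0.0, 'width': 0.9955985227027072}
scene [[473.5, 0.0, 254.0], [0.0, 473.5, 190.3], [0.0, 0.0, 1.0]] [[-0.8558, 0.4086, -0.3172, 0.991], [0.5173, 0.6733, -0.5282, 0.7106], [-0.0022, -0.6162, -0.7876, 1.1907], [0.0, 0.0, 0.0, 1.0]]
rack [(0.93, [237.6, 257.9]), (0.27, [252.0, 239.9])]
full_peg [(0.72, [220.5, 191.8])]
spare_peg [(0.74, [251.1, 239.3]), (0.51, [224.0, 142.6])]
stopper [(0.64, [251.1, 236.
[... 291 characters left out ...]
9, [325.5, 318.1])]
top [[444.2, 0.0, 260.7], [0.0, 444.2, 192.7], [0.0, 0.0, 1.0]] [[0.0046, -0.9903, 0.1391, 0.4265], [-0.9999, -0.003, 0.0122, 0.0169], [-0.0116, -0.1392, -0.9902, 1.2063], [0.0, 0.0, 0.0, 1.0]]
rack [(0.89, [238.7, 165.7])]
full_peg [(0.66, [271.5, 149.3])]
spare_peg [(0.75, [387.8, 164.7]), (0.67, [199.0, 145.9])]
stopper [(0.68, [199.3, 143.8]), (0.53, [273.2, 151.7])]
keys [(0.48, [269.8, 185.1])]
teether [(0.76, [268.6, 173.7]), (0.52, [317.7, 216.3]), (0.47, [233.8, 193.3])]
ring [(0.78, [268.9, 168.5])]
tray [(0.73, [384.5, 232.9]), (0.58, [270.2, 164.8])]
jar [(0.59, [139.1, 246.0]), (0.55, [200.5, 148.1])]
cup [(0.84, [389.9, 166.0])]
cone [(0.57, [138.5, 203.9])]
```

```bash
python3 - <<'E'
import cv2
for c in("scene","top"):
    im=cv2.imread(f"pics/{c}0.png"); cv2.imwrite(f"pics/{c}0b.png",cv2.resize(im,(800,600),interpolation=3))
im=cv2.imread("pics/scene0.png")[130:280,170:310]
cv2.imwrite("pics/crop1.png",cv2.resize(im,(560,600),interpolation=3))
E
```

```text
(no output)
```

View pics/top0b.png

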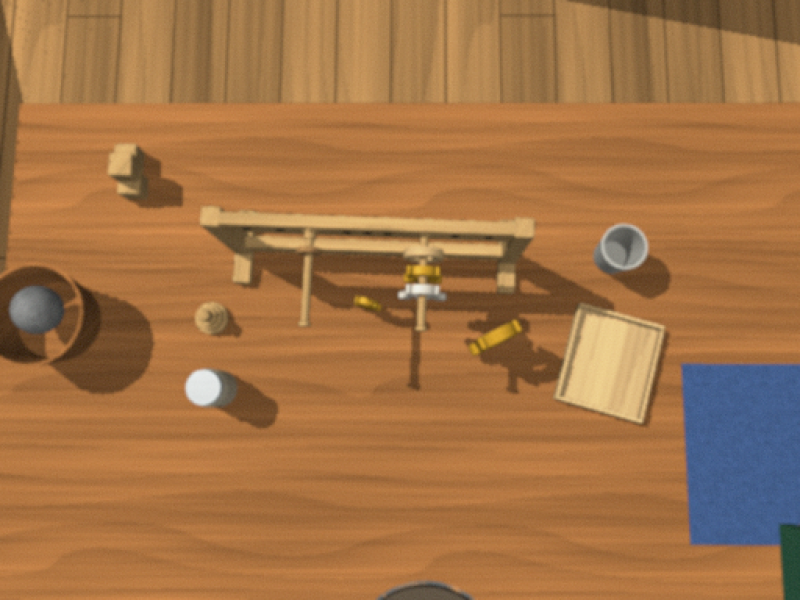

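View pics/scene0b.png

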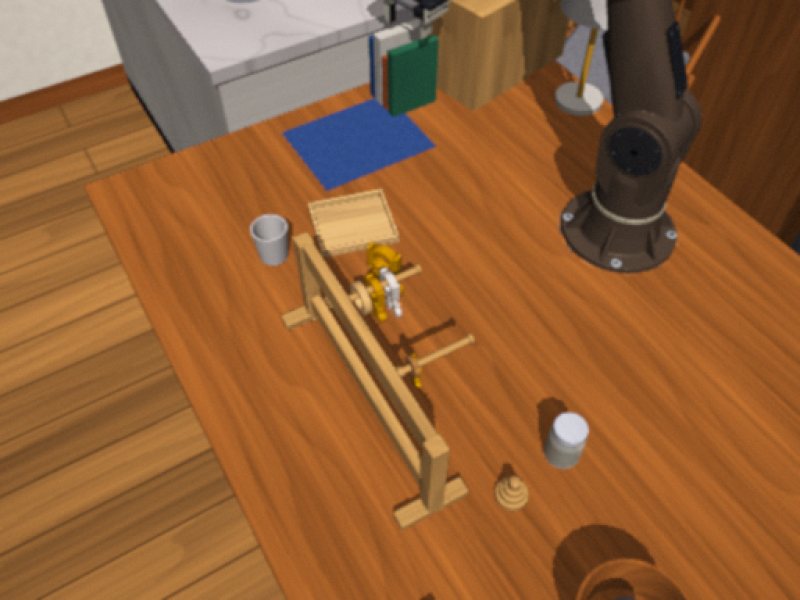

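View pics/crop1.png

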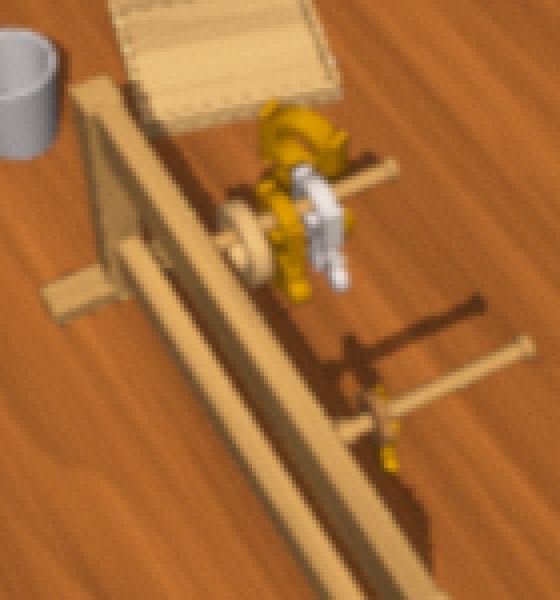

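The pegs show in the top view (800 px scale). The full one, at about (421,240–328), carries ring, teether and keys. The spare, at about (306,240–324), carries the cork washer.

There are three mustard teether look-alikes: large and standing at (497,337), small at (367,302), and one on the full peg at (422,273). The one on the peg is the middle-sized of the three and is second on the peg, so it is the one meant; the enlarged crop confirms this. The tray is at (611,364), with the jar, cup and cone well off to the sides.

Next I'll fit the rack pose.

```bash
cat > h.py <<'E'
from cell import arm
import numpy as np,cv2
from scipy.optimize import least_squares
C={c:arm.calibration(c) for c in("scene","top")}
def proj(c,P):
    K,T=np.array(C[c]["K"]),np.array(C[c]["T"]); p=(np.atleast_2d(P)-T[:3,3])@T[:3,:3]; q=p@K.T; return q[:,:2]/q[:,2:]
def ray(c,uv,z):
    K,T=np.array(C[c]["K"]),np.array(C[c]["T"]); d=T[:3,:3]@np.linalg.solve(K,[*uv,1]); o=T[:3,3]; return o+d*(z-o[2])/d[2]
def R2W(p,L):
    c,s=np.cos(p[2]),np.sin(p[2]); L=np.atleast_2d(L); return np.c_[p[0]+c*L[:,0]-s*L[:,1],p[1]+s*L[:,0]+c*L[:,1],L[:,2]]
E
python3 - <<'E'
from h import *
L=[];O=[]
obs=[("top",(238.7,165.7),(0,0,0)),("scene",(237.6,257.9),(0,0,0)),("top",(271.5,149.3),(0,-.085,.2)),("scene",(220.5,191.8),(0,-.085,.2)),("top",(199,145.9),(0,.085,.2)),("scene",(251.1,239.3),(0,.085,.2)),
("top",(269.5,210),(-.143,-.085,.2)),("top",(194.6,207.4),(-.143,.085,.2)),("scene",(420*.64,269*.64),(-.143,-.085,.2)),("scene",(472*.64,338*.64),(-.143,.085,.2))]
f=lambda p:np.concatenate([proj(c,R2W(p,l))[0]-np.array(uv) for c,uv,l in obs])
r=least_squares(f,[.6,.07,0],loss="soft_l1");p=r.x;print(p,np.round(f(p).reshape(-1,2),1).tolist())
# toys: 1-D along full peg
for n,dz,cs in(("keys",-.007,[("top",(269.8,185.1)),("scene",(249.2,182.1))]),("teether",-.007,[("top",(268.6,173.7)),("scene",(239.7,183))]),("ring",-.012,[("top",(268.9,168.5)),("scene",(230.6,188.5))])):
    for c,uv in cs:
        w=ray(c,uv,.2+dz); cc,s=np.cos(p[2]),np.sin(p[2]);d=w[:2]-p[:2];print(n,c,w.round(4),"rack xy",np.round([cc*d[0]+s*d[1],-s*d[0]+cc*d[1]],4))
print("tray",ray("top",(384.5,232.9),0),ray("scene",(224.3,141.1),0))
t,s=[cv2.imread(f"pics/{c}0.png") for c in("top","scene")]
outs=[]
for c,im,(x0,y0,w,h),k in(("top",t,(120,120,240,110),5),("scene",s,(170,120,150,210),4)):
    im=cv2.resize(im[y0:y0+h,x0:x0+w],None,fx=3,fy=3,interpolation=3)
    def ln(a,b,col):
        q=(proj(c,R2W(p,[a,b]))+.5-[x0,y0])*3; cv2.line(im,*[tuple(int(v) for v in z) for z in q],col,1)
    for y in(-.085,.085): ln((0,y,.2),(-.143,y,.2),(255,0,0))
    for a,b in(((0,-.22,.22),(0,.22,.22)),((0,-.22,.17),(0,.22,.17))): ln(a,b,(0,255,0))
    outs.append(im)
H=max(o.shape[0] for o in outs); cv2.imwrite("pics/ov_t.png",outs[0]); cv2.imwrite("pics/ov_s.png",outs[1][:600])
from scipy.spatial.transform import Rotation as Ro
print(Ro.from_rotvec(arm.observe()["ee_rot"]).as_matrix().round(3).tolist())
E
```

```text
[ 0.67326085  0.08988918 -0.03907871] [[1.1, -0.7], [0.3, -3.2], [-0.1, -0.2], [0.3, 0.0], [-0.6, 0.3], [0.5, 0.3], [-0.6, 0.5], [-0.2, -0.1], [-1.2, -0.3], [-1.2, 0.1]]
keys top [0.5866 0.0085 0.193 ] rack xy [-0.0834 -0.0847]
keys scene [0.5858 0.0106 0.193 ] rack xy [-0.0843 -0.0826]
teether top [0.6133 0.0113 0.193 ] rack xy [-0.0568 -0.0809]
teether scene [ 6.094e-01 -1.000e-04  1.930e-01] rack xy [-0.0603 -0.0924]
ring top [0.6266 0.0106 0.188 ] rack xy [-0.0435 -0.081 ]
ring scene [6.38e-01 1.00e-04 1.88e-01] rack xy [-0.0317 -0.0911]
tray [ 0.48739817 -0.30286816  0.        ] [ 0.48747193 -0.32727108  0.        ]
[[0.959, 0.283, -0.0], [0.283, -0.959, -0.0], [-0.0, 0.0, -1.0]]
```

View pics/ov_t.png

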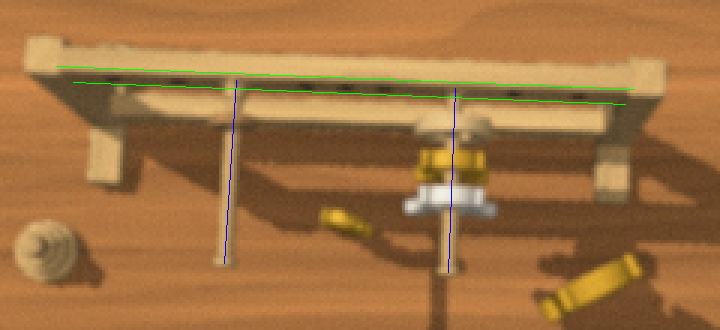

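View pics/ov_s.png

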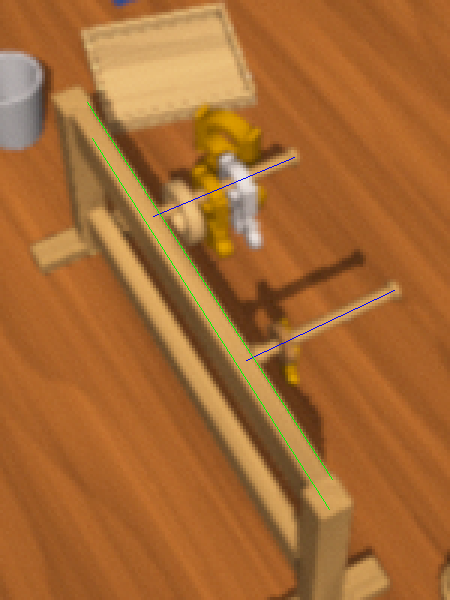

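The overlay shows the fitted pegs within about 1 px of the real ones (spare root real ≈232, fit 236 in the 3x crop). I'll refine that using the peg edges.

```bash
python3 - <<'E'
from h import *
from scipy.ndimage import map_coordinates
p0=np.array([ 0.67326085,0.08988918,-0.03907871])
im={c:cv2.imread(f"pics/{c}0.png").astype(float) for c in C}
obs=[]
for c in C:
  for y,xs in((-.085,np.arange(-.13,-.1,.004)),(.085,np.arange(-.13,-.075,.004))):
    for x in xs:
      a=proj(c,R2W(p0,[(x,y,.2),(x-.005,y,.2)])); t=a[1]-a[0]; t/=np.linalg.norm(t); n=np.array([-t[1],t[0]])
      s=np.arange(-9,9.01,.25); q=a[0]+s[:,None]*n
      b=map_coordinates(im[c][:,:,0],[q[:,1],q[:,0]],order=1)   # blue
      th=(b.max()+np.median(b))/2; i=b.argmax(); j=i;k=i
      while j>0 and b[j-1]>th:j-=1
      while k<len(b)-1 and b[k+1]>th:k+=1
      obs.append((c,x,y,n,(s[j]+s[k])/2,s[k]-s[j],a[0]))
  for y in(-.085,.085): print(c,y,[(round(o[4],2),round(o[5],1)) for o in obs if o[0]==c and o[2]==y])
def f(p): return np.array([(proj(c,R2W(p,[(x,y,.2)]))[0]-a)@n-m for c,x,y,n,m,w,a in obs])
def g(p): return np.r_[f(p),0.05*(p[0]-p0[0])/.002]
for sel in(None,"top","scene"):
  r=least_squares(lambda p:np.r_[[v for v,o in zip(f(p),obs) if sel in(None,o[0])],.3*(p[0]-p0[0])/.002],p0,loss="soft_l1",f_scale=.5);print(sel,r.x,np.abs(r.fun).mean())
E
```

```text
scene -0.085 [(np.float64(-0.25), np.float64(3.5)), (np.float64(-0.25), np.float64(3.5)), (np.float64(-0.25), np.float64(3.5)), (np.float64(-0.12), np.float64(3.2)), (np.float64(-0.12), np.float64(3.2)), (np.float64(-0.12), np.float64(3.2)), (np.float64(-0.25), np.float64(3.5)), (np.float64(0.12), np.float64(4.2))]
scene 0.085 [(np.float64(-0.12), np.float64(3.8)), (np.float64(0.0), np.float64(3.5)), (np.float64(-0.12), np.float64(3.8)), (np.float64(-0.12), np.float64(3.8)), (np.float64(-0.12), np.float64(3.8)), (np.float64(0.0), np.float64(3.5)), (np.float64(-0.12), np.float64(3.8)), (np.float64(-0.25), np.float64(4.0)), (np.float64(0.12), np.float64(3.8)), (np.float64(0.25), np.float64(4.0)), (np.float64(-0.12), np.float64(3.8)), (np.float64(-0.12), np.float64(3.8)), (np.float64(-0.12), np.float64(3.8)), (np.float64(0.0), np.float64(3.5))]
top -0.085 [(np.float64(0.38), np.float64(3.2)), (np.float64(0.5), np.float64(3.5)), (np.float64(0.5), np.float64(3.5)), (np.float64(0.38), np.float64(3.8)), (np.float64(0.38), np.float64(4.2)), (np.float64(0.25), np.float64(4.0)), (np.float64(0.38), np.float64(4.2)), (np.float64(0.38), np.float64(4.2))]
top 0.085 [(np.float64(0.75), np.float64(3.5)), (np.float64(0.75), np.float64(3.5)), (np.float64(0.75), np.float64(3.5)), (np.float64(0.75), np.float64(3.5)), (np.float64(0.75), np.float64(3.5)), (np.float64(1.0), np.float64(3.5)), (np.float64(0.88), np.float64(3.8)), (np.float64(1.0), np.float64(3.5)), (np.float64(0.88), np.float64(3.2)), (np.float64(0.75), np.float64(3.5)), (np.float64(0.75), np.float64(3.5)), (np.float64(0.62), np.float64(3.8)), (np.float64(0.5), np.float64(4.5)), (np.float64(0.62), np.float64(4.2))]
None [ 0.67323355  0.09119458 -0.03440477] 0.31907084037726047
top [ 0.67326086  0.09172389 -0.03550831] 0.1831042937646653
scene [ 0.67326082  0.09057466 -0.03003183] 0.0917896954366483
```

move_arm(motion=[{"twist": 0.07,"tz": -0.03},{"twist": 0.07,"tz": -0.03},{"twist": 0.065,"tz": -0.03},{"tx": 0.025,"ty": -0.04},{"tx": 0.025,"ty": -0.04},{"tx": 0.025,"ty": -0.04},{"tx": 0.025,"ty": -0.04},{"tx": 0.025,"ty": -0.04},{"tx": 0.025,"ty": -0.04},{"tx": 0.025,"ty": -0.04},{"tx": 0.025,"ty": -0.04},{"tx": 0.025,"ty": -0.04}], gripper=-1, squeeze=15)

```text
invalid input
```

```bash
cat > st.py <<'E'
from h import *
from scipy.spatial.transform import Rotation as Ro
p=np.array([.6732,.0912,-.0344]); s=arm.observe(); M=Ro.from_rotvec(s["ee_rot"]).as_matrix()
c,n=np.cos(p[2]),np.sin(p[2]); d=s["position"][:2]-p[:2]
print("t",round(s["clock"],2),"rack",np.round([c*d[0]+n*d[1],-n*d[0]+c*d[1],s["position"][2]],4),"yaw-err",round(np.arctan2(M[1,0],M[0,0])-p[2],4),"F",np.round(s["force"],2),"w",round(s["width"],3),"g",round(s["gripper_force"],1))
E
python3 st.py
```

```text
t 1.2 rack [-0.4724 -0.7074  0.2267] yaw-err 0.3211 F [-0.17  0.13 -0.31] w 1.001 g 0.0
```

move_arm(motion=[{"tx": 0,"ty": 0,"tz": -0.03,"twist": 0.07},{"tx": 0,"ty": 0,"tz": -0.03,"twist": 0.07},{"tx": 0,"ty": 0,"tz": -0.03,"twist": 0.065},{"tx": 0.025,"ty": -0.04,"tz": 0,"twist": 0},{"tx": 0.025,"ty": -0.04,"tz": 0,"twist": 0},{"tx": 0.025,"ty": -0.04,"tz": 0,"twist": 0},{"tx": 0.025,"ty": -0.04,"tz": 0,"twist": 0},{"tx": 0.025,"ty": -0.04,"tz": 0,"twist": 0},{"tx": 0.025,"ty": -0.04,"tz": 0,"twist": 0},{"tx": 0.025,"ty": -0.04,"tz": 0,"twist": 0},{"tx": 0.025,"ty": -0.04,"tz": 0,"twist": 0}], gripper=-1, squeeze=15)

```text
clock: 2.3
position: [0.3887, -0.2851, 0.3171]
ee_rot: [3.14, -0.056, 0.001]
force: [1.7, -0.6, -0.3]
width: 1.001
gripper_force: 0.0
```

```bash
python3 st.py
```

```text
t 2.3 rack [-0.2714 -0.3858  0.3171] yaw-err -0.001 F [ 1.69 -0.57 -0.35] w 1.001 g 0.0
```

move_arm(motion=[{"tx": 0.0234,"ty": -0.0376,"tz": 0,"twist": 0},{"tx": 0.0234,"ty": -0.0376,"tz": 0,"twist": 0},{"tx": 0.0234,"ty": -0.0376,"tz": 0,"twist": 0},{"tx": 0.0234,"ty": -0.0376,"tz": 0,"twist": 0},{"tx": 0.0234,"ty": -0.0376,"tz": 0,"twist": 0},{"tx": 0.0234,"ty": -0.0376,"tz": 0,"twist": 0},{"tx": 0.0234,"ty": -0.0376,"tz": 0,"twist": 0},{"tx": 0.0234,"ty": -0.0376,"tz": 0,"twist": 0},{"tx": 0,"ty": 0,"tz": 0.03,"twist": 0},{"tx": 0,"ty": 0,"tz": 0,"twist": 0}])

```text
clock: 3.3
position: [0.5841, 0.0082, 0.2833]
ee_rot: [3.141, -0.052, -0.009]
force: [-0.3, -0.6, -1.1]
width: 1.004
gripper_force: 0.0
```

```bash
python3 st.py; python3 - <<'E'
from h import *
im=arm.get_image("scene")
for q in("keys","teether","ring"):
    for d in arm.place_of("scene",q)[:2]:
        uv=np.array(d["point"])*[512,384]; w=ray("scene",uv,.188 if q=="ring" else .193)-[.6732,.0912,0]; print(q,round(d["conf"],2),uv.round(1),np.round([w[0]*.9994-.0344*w[1],.0344*w[0]+w[1]],4))
cv2.imwrite("pics/s1.png",cv2.resize(im[100:250,170:320,::-1],(600,600),interpolation=3))
E
```

```text
t 3.3 rack [-0.0862 -0.086   0.2833] yaw-err 0.0016 F [-0.29 -0.57 -1.1 ] w 1.004 g 0.0
keys 0.54 [247.9 183.8] [-0.0787 -0.0802]
teether 0.63 [266.7 233.9] [-0.0425  0.0836]
teether 0.51 [239.1 187.2] [-0.0524 -0.0814]
ring 0.67 [230.1 188.3] [-0.0312 -0.0935]
ring 0.33 [249.6 238.4] [-0.0004  0.0715]
```

View pics/s1.png

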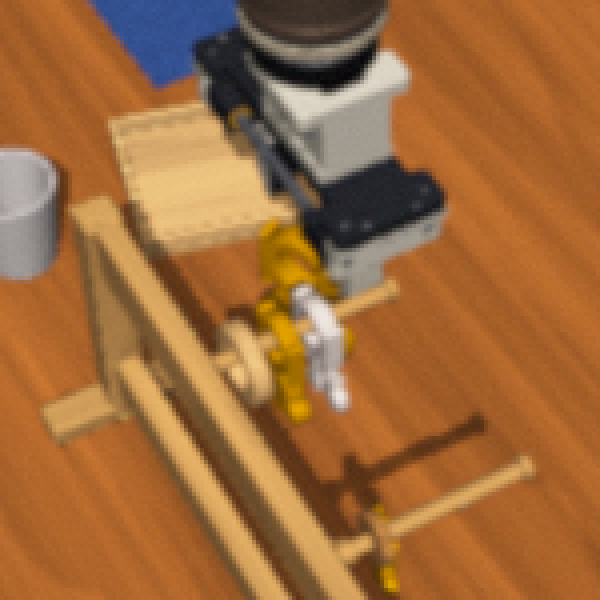

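Gripper is above the keys (eye at about (312,295) in the crop), next I'll lower and grip.

move_arm(motion=[{"tx": 0.003,"ty": 0,"tz": 0.03,"twist": 0},{"tx": 0,"ty": 0,"tz": 0.03,"twist": 0},{"tx": 0,"ty": 0,"tz": 0.03,"twist": 0},{"tx": 0,"ty": 0,"tz": 0.017,"twist": 0},{"tx": 0,"ty": 0,"tz": 0,"twist": 0}])

```text
clock: 4.0
position: [0.5875, 0.0058, 0.1786]
ee_rot: [3.14, -0.058, -0.004]
force: [-0.2, -0.9, 0.3]
width: 1.0
gripper_force: 0.0
```

move_arm(motion=[{"tx": 0,"ty": 0,"tz": 0,"twist": 0},{"tx": 0,"ty": 0,"tz": 0,"twist": 0},{"tx": 0,"ty": 0,"tz": 0,"twist": 0},{"tx": 0,"ty": 0,"tz": 0,"twist": 0},{"tx": 0,"ty": 0,"tz": 0,"twist": 0},{"tx": 0,"ty": 0,"tz": 0,"twist": 0},{"tx": 0,"ty": 0,"tz": 0,"twist": 0}], gripper=1, squeeze=20)

```text
clock: 4.7
position: [0.5887, 0.0072, 0.1799]
ee_rot: [3.141, -0.055, 0.0]
force: [0.3, -0.4, 0.9]
width: 0.518
gripper_force: 20.0
```

```bash
python3 st.py
```

```text
t 4.7 rack [-0.0815 -0.0868  0.1799] yaw-err -0.0008 F [ 0.26 -0.37  0.9 ] w 0.518 g 20.0
```

move_arm(motion=[{"tx": 0,"ty": -0.0015,"tz": -0.007,"twist": 0},{"tx": 0,"ty": 0,"tz": 0,"twist": 0},{"tx": -0.02,"ty": 0,"tz": 0,"twist": 0},{"tx": -0.02,"ty": 0,"tz": 0,"twist": 0},{"tx": 0,"ty": 0,"tz": 0,"twist": 0}])

```text
clock: 5.2
position: [0.5466, 0.0102, 0.1868]
ee_rot: [3.141, -0.054, -0.002]
force: [0.2, -0.2, -0.6]
width: 0.517
gripper_force: 20.0
```

```bash
python3 st.py
```

```text
t 5.2 rack [-0.1238 -0.0853  0.1868] yaw-err -0.0003 F [ 0.2  -0.17 -0.59] w 0.517 g 20.0
```

move_arm(motion=[{"tx": -0.025,"ty": 0,"tz": 0,"twist": 0},{"tx": -0.025,"ty": 0,"tz": 0,"twist": 0},{"tx": -0.005,"ty": 0,"tz": 0,"twist": 0},{"tx": 0,"ty": -0.0425,"tz": 0,"twist": 0},{"tx": 0,"ty": -0.0425,"tz": 0,"twist": 0},{"tx": 0,"ty": -0.0425,"tz": 0,"twist": 0},{"tx": 0,"ty": -0.0425,"tz": 0,"twist": 0},{"tx": 0,"ty": 0,"tz": 0,"twist": 0},{"tx": 0,"ty": 0,"tz": 0,"twist": 0}])

```text
clock: 6.1
position: [0.5002, 0.1832, 0.1867]
ee_rot: [-3.141, 0.052, -0.0]
force: [0.6, -1.0, -1.2]
width: 0.522
gripper_force: 20.0
```

```bash
python3 st.py; python3 - <<'E'
from h import *
a=arm.get_image("scene");b=arm.get_image("top")
p=[.6732,.0912,-.0344]
for c,i in(("scene",a),("top",b)): print(c,proj(c,R2W(p,[(-.143,.085,.2),(0,.085,.2)])).round(1).tolist())
A=cv2.resize(a[140:260,215:365,::-1],(600,480),interpolation=3);cv2.imwrite("pics/s2.png",A)
E
```

```text
t 6.1 rack [-0.176   0.086   0.1867] yaw-err 0.0016 F [ 0.64 -1.03 -1.24] w 0.522 g 20.0
scene [[301.2, 216.5], [252.1, 239.9]]
top [[194.1, 207.5], [197.8, 146.4]]
```

View pics/s2.png

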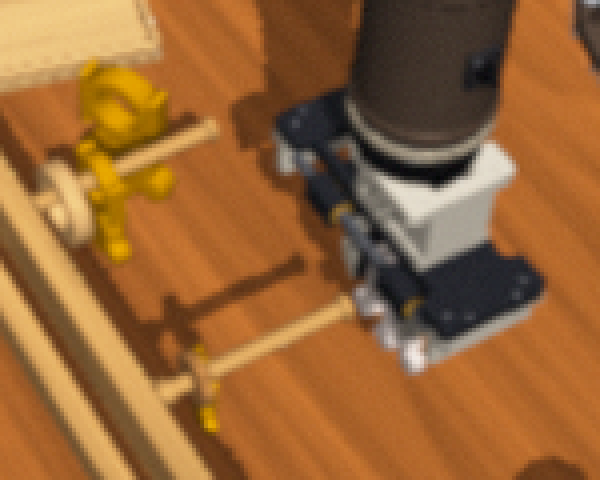

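The keys are held in the gripper right at the spare peg's tip, which is at about (350,302) in the crop. Now to thread them on slowly.

move_arm(motion=[{"tx": 0.012,"ty": 0.001,"tz": 0,"twist": 0},{"tx": 0.012,"ty": 0,"tz": 0,"twist": 0},{"tx": 0.012,"ty": 0,"tz": 0,"twist": 0},{"tx": 0,"ty": 0,"tz": 0,"twist": 0}])

```text
clock: 6.6
position: [0.538, 0.1786, 0.1865]
ee_rot: [-3.141, 0.059, -0.001]
force: [0.2, 0.1, -0.8]
width: 0.523
gripper_force: 20.0
```

```bash
python3 st.py
```

```text
t 6.6 rack [-0.1381  0.0827  0.1865] yaw-err -0.0034 F [ 0.25  0.08 -0.75] w 0.523 g 20.0
```

move_arm(motion=[{"tx": 0.018,"ty": -0.001,"tz": 0,"twist": 0},{"tx": 0.018,"ty": 0,"tz": 0,"twist": 0},{"tx": 0.018,"ty": 0,"tz": 0,"twist": 0},{"tx": 0,"ty": 0,"tz": 0.006,"twist": 0},{"tx": 0,"ty": 0,"tz": 0,"twist": 0}])

```text
clock: 7.1
position: [0.5896, 0.1785, 0.18]
ee_rot: [3.141, -0.056, -0.001]
force: [0.2, -0.7, -0.8]
width: 0.521
gripper_force: 20.0
```

```bash
python3 st.py
```

```text
t 7.1 rack [-0.0865  0.0844  0.18  ] yaw-err -0.0014 F [ 0.23 -0.73 -0.77] w 0.521 g 20.0
```

move_arm(motion=[{"tx": 0,"ty": 0,"tz": 0,"twist": 0},{"tx": 0,"ty": 0,"tz": 0,"twist": 0},{"tx": 0,"ty": 0,"tz": 0,"twist": 0},{"tx": 0,"ty": 0,"tz": 0,"twist": 0},{"tx": 0,"ty": 0,"tz": -0.03,"twist": 0},{"tx": 0,"ty": 0,"tz": -0.04,"twist": 0},{"tx": 0,"ty": 0,"tz": -0.04,"twist": 0},{"tx": 0.0076,"ty": 0.0424,"tz": 0,"twist": 0},{"tx": 0.0076,"ty": 0.0424,"tz": 0,"twist": 0},{"tx": 0.0076,"ty": 0.0424,"tz": 0,"twist": 0},{"tx": 0.0076,"ty": 0.0424,"tz": 0,"twist": 0},{"tx": 0,"ty": 0,"tz": 0,"twist": 0}], gripper=-1)

```text
clock: 8.3
position: [0.6147, -0.0005, 0.2904]
ee_rot: [3.136, -0.071, 0.0]
force: [0.2, 0.3, -0.9]
width: 0.998
gripper_force: 0.0
```

```bash
python3 st.py; python3 - <<'E'
from h import *
a=arm.get_image("scene")
for q in("teether","ring","keys","stopper"):
    for d in arm.place_of("scene",q)[:2]:
        uv=np.array(d["point"])*[512,384]; w=ray("scene",uv,.188 if q=="ring" else .193)-[.6732,.0912,0]; print(q,round(d["conf"],2),uv.round(1),np.round([w[0]*.9994-.0344*w[1],.0344*w[0]+w[1]],4))
cv2.imwrite("pics/s3.png",cv2.resize(a[130:260,195:325,::-1],(600,600),interpolation=3))
E
```

```text
t 8.3 rack [-0.0554 -0.0936  0.2904] yaw-err -0.0111 F [ 0.24  0.33 -0.93] w 0.998 g 0.0
teether 0.6 [266.1 235.8] [-0.0383  0.0877]
teether 0.58 [237.9 187.8] [-0.0486 -0.0812]
ring 0.73 [229.5 184.2] [-0.0362 -0.107 ]
ring 0.71 [237.3 184.5] [-0.0543 -0.0956]
keys 0.75 [282.3 225.6] [-0.0894  0.0814]
keys 0.38 [249.4 239.3] [0.0028 0.0764]
stopper 0.48 [249.3 236.8] [-0.0005  0.0699]
```

View pics/s3.png

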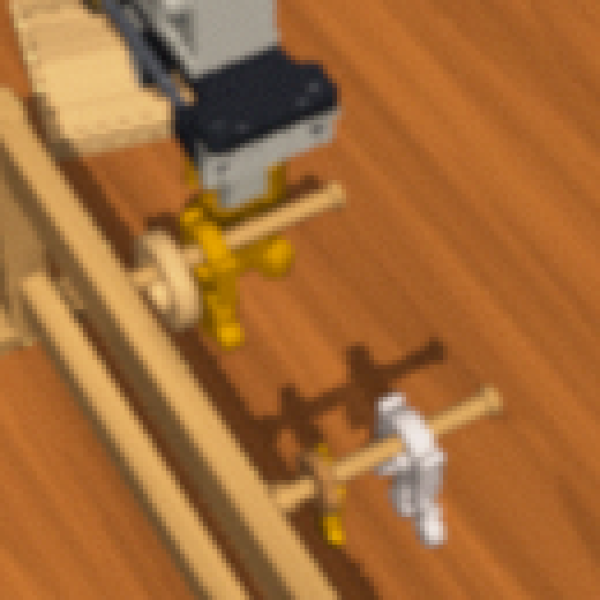

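The keys now hang on the spare peg at about (410,430) in the crop. The teether is still on the full peg at (215,245), with the ring behind it at (168,280).

move_arm(motion=[{"tx": 0,"ty": 0,"tz": 0.03,"twist": 0},{"tx": 0,"ty": 0,"tz": 0.03,"twist": 0},{"tx": 0,"ty": 0,"tz": 0,"twist": 0}])

```text
clock: 8.85
position: [0.6116, 0.0093, 0.2271]
ee_rot: [3.141, -0.052, -0.011]
force: [-0.4, -0.2, 0.7]
width: 1.0
gripper_force: 0.0
```

```bash
python3 st.py
```

```text
t 8.85 rack [-0.0588 -0.084   0.2271] yaw-err 0.0015 F [-0.4  -0.19  0.66] w 1.0 g 0.0
```

move_arm(motion=[{"tx": 0.004,"ty": 0.001,"tz": 0.025,"twist": 0},{"tx": 0,"ty": 0,"tz": 0.024,"twist": 0},{"tx": 0,"ty": 0,"tz": 0,"twist": 0}])

```text
clock: 9.15
position: [0.6167, 0.0077, 0.1802]
ee_rot: [3.141, -0.053, -0.006]
force: [-0.3, 0.1, -1.1]
width: 0.999
gripper_force: 0.0
```

move_arm(motion=[{"tx": 0,"ty": 0,"tz": 0,"twist": 0},{"tx": 0,"ty": 0,"tz": 0,"twist": 0},{"tx": 0,"ty": 0,"tz": 0,"twist": 0},{"tx": 0,"ty": 0,"tz": 0,"twist": 0},{"tx": 0,"ty": 0,"tz": 0,"twist": 0},{"tx": 0,"ty": 0,"tz": 0,"twist": 0},{"tx": 0,"ty": 0,"tz": 0,"twist": 0}], gripper=1, squeeze=25)

```text
clock: 9.85
position: [0.6181, 0.007, 0.1819]
ee_rot: [3.141, -0.056, 0.0]
force: [-0.4, -0.6, 1.6]
width: 0.521
gripper_force: 25.0
```

```bash
python3 st.py
```

```text
t 9.85 rack [-0.0522 -0.0861  0.1819] yaw-err -0.001 F [-0.37 -0.63  1.64] w 0.521 g 25.0
```

move_arm(motion=[{"tx": 0,"ty": -0.001,"tz": -0.007,"twist": 0},{"tx": 0,"ty": 0,"tz": 0,"twist": 0},{"tx": -0.02,"ty": 0,"tz": 0,"twist": 0},{"tx": -0.02,"ty": 0,"tz": 0,"twist": 0},{"tx": -0.02,"ty": 0,"tz": 0,"twist": 0},{"tx": 0,"ty": 0,"tz": 0,"twist": 0}])

```text
clock: 10.45
position: [0.5559, 0.0103, 0.1889]
ee_rot: [3.141, -0.054, -0.002]
force: [0.2, -0.4, -1.0]
width: 0.519
gripper_force: 25.0
```

```bash
python3 st.py
```

```text
t 10.45 rack [-0.1144 -0.0849  0.1889] yaw-err -0.0002 F [ 0.2  -0.36 -0.97] w 0.519 g 25.0
```

move_arm(motion=[{"tx": -0.02,"ty": 0,"tz": 0,"twist": 0},{"tx": -0.025,"ty": 0,"tz": 0,"twist": 0},{"tx": -0.02,"ty": 0,"tz": 0,"twist": 0},{"tx": 0,"ty": -0.0424,"tz": 0,"twist": 0},{"tx": 0,"ty": -0.0424,"tz": 0,"twist": 0},{"tx": 0,"ty": -0.0424,"tz": 0,"twist": 0},{"tx": 0,"ty": -0.0424,"tz": 0,"twist": 0},{"tx": 0,"ty": 0,"tz": 0,"twist": 0},{"tx": 0,"ty": 0,"tz": 0,"twist": 0},{"tx": 0,"ty": 0,"tz": 0,"twist": 0}])

```text
clock: 11.45
position: [0.4995, 0.1807, 0.1886]
ee_rot: [3.14, -0.057, -0.0]
force: [-0.2, 0.0, -1.8]
width: 0.523
gripper_force: 25.0
```

```bash
python3 st.py
```

```text
t 11.45 rack [-0.1766  0.0835  0.1886] yaw-err -0.0022 F [-0.23  0.02 -1.8 ] w 0.523 g 25.0
```

move_arm(motion=[{"tx": 0.012,"ty": 0,"tz": 0,"twist": 0},{"tx": 0.012,"ty": 0,"tz": 0,"twist": 0},{"tx": 0.012,"ty": 0,"tz": 0,"twist": 0},{"tx": 0,"ty": 0,"tz": 0,"twist": 0}])

```text
clock: 11.85
position: [0.5375, 0.1797, 0.1885]
ee_rot: [-3.141, 0.059, -0.001]
force: [-0.9, 0.5, -0.2]
width: 0.517
gripper_force: 25.0
```

```bash
python3 st.py
```

```text
t 11.85 rack [-0.1387  0.0837  0.1885] yaw-err -0.0035 F [-0.89  0.52 -0.21] w 0.517 g 25.0
```

move_arm(motion=[{"tx": 0.015,"ty": -0.001,"tz": 0,"twist": 0},{"tx": 0.013,"ty": 0,"tz": 0.005,"twist": 0},{"tx": 0,"ty": 0,"tz": 0,"twist": 0},{"tx": 0.01,"ty": 0,"tz": 0,"twist": 0},{"tx": 0.01,"ty": 0,"tz": 0,"twist": 0},{"tx": 0.01,"ty": 0,"tz": 0,"twist": 0},{"tx": 0,"ty": 0,"tz": 0,"twist": 0}], squeeze=50)

```text
clock: 12.55
position: [0.5947, 0.1792, 0.1836]
ee_rot: [-3.141, 0.057, -0.001]
force: [-0.3, -0.2, -1.2]
width: 0.517
gripper_force: 50.0
```

```bash
python3 st.py
```

```text
t 12.55 rack [-0.0815  0.0853  0.1836] yaw-err -0.0019 F [-0.26 -0.18 -1.19] w 0.517 g 50.0
```

move_arm(motion=[{"tx": 0.004,"ty": 0,"tz": 0,"twist": 0},{"tx": 0.004,"ty": 0,"tz": 0,"twist": 0},{"tx": 0,"ty": 0,"tz": 0,"twist": 0}])

```text
clock: 12.85
position: [0.6015, 0.1792, 0.1837]
ee_rot: [3.141, -0.056, 0.0]
force: [0.3, 0.6, -0.2]
width: 0.516
gripper_force: 50.0
```

move_arm(motion=[{"tx": 0.003,"ty": 0,"tz": 0,"twist": 0},{"tx": 0.003,"ty": 0,"tz": 0,"twist": 0},{"tx": 0,"ty": 0,"tz": 0,"twist": 0}])

```text
clock: 13.15
position: [0.6075, 0.179, 0.1837]
ee_rot: [-3.141, 0.056, -0.0]
force: [0.9, 0.4, -1.4]
width: 0.518
gripper_force: 50.0
```

move_arm(motion=[{"tx": 0.003,"ty": 0,"tz": 0,"twist": 0},{"tx": 0,"ty": 0,"tz": 0,"twist": 0}])

```text
clock: 13.35
position: [0.6105, 0.1789, 0.1837]
ee_rot: [3.141, -0.056, 0.0]
force: [0.6, -0.8, -1.1]
width: 0.521
gripper_force: 50.0
```

move_arm(motion=[{"tx": 0.003,"ty": 0,"tz": 0,"twist": 0},{"tx": 0,"ty": 0,"tz": 0,"twist": 0}])

```text
clock: 13.55
position: [0.6135, 0.1789, 0.1837]
ee_rot: [-3.141, 0.056, -0.0]
force: [1.1, 0.5, -1.5]
width: 0.522
gripper_force: 50.0
```

move_arm(motion=[{"tx": 0.003,"ty": 0,"tz": 0,"twist": 0},{"tx": 0,"ty": 0,"tz": 0,"twist": 0}])

```text
clock: 13.75
position: [0.6164, 0.1787, 0.1837]
ee_rot: [-3.141, 0.056, -0.0]
force: [0.3, 0.9, -0.9]
width: 0.52
gripper_force: 50.1
```

move_arm(motion=[{"tx": 0.002,"ty": 0,"tz": 0,"twist": 0},{"tx": 0,"ty": 0,"tz": 0,"twist": 0}])

```text
clock: 13.95
position: [0.6175, 0.1787, 0.1835]
ee_rot: [3.141, -0.055, -0.002]
force: [-4.0, -0.5, 0.1]
width: 0.519
gripper_force: 51.5
```

move_arm(motion=[{"tx": 0.002,"ty": 0,"tz": 0,"twist": 0},{"tx": 0,"ty": 0,"tz": 0,"twist": 0}])

```text
clock: 14.15
position: [0.6199, 0.1786, 0.1836]
ee_rot: [3.141, -0.055, -0.001]
force: [-3.4, -0.6, -1.5]
width: 0.521
gripper_force: 51.6
```

move_arm(motion=[{"tx": 0.002,"ty": 0,"tz": 0,"twist": 0},{"tx": 0,"ty": 0,"tz": 0,"twist": 0}])

```text
clock: 14.35
position: [0.6223, 0.1786, 0.1836]
ee_rot: [3.141, -0.056, -0.0]
force: [-3.7, -0.9, -1.3]
width: 0.512
gripper_force: 51.4
```

move_arm(motion=[{"tx": 0.002,"ty": 0,"tz": 0,"twist": 0},{"tx": 0.002,"ty": 0,"tz": 0,"twist": 0},{"tx": 0,"ty": 0,"tz": 0,"twist": 0}])

```text
clock: 14.65
position: [0.6265, 0.1784, 0.1837]
ee_rot: [-3.141, 0.056, -0.0]
force: [-3.1, -0.4, -0.6]
width: 0.52
gripper_force: 51.2
```

move_arm(motion=[{"tx": 0.001,"ty": 0,"tz": 0,"twist": 0},{"tx": 0.001,"ty": 0,"tz": 0,"twist": 0},{"tx": 0,"ty": 0,"tz": 0,"twist": 0}])

```text
clock: 14.95
position: [0.6283, 0.1783, 0.1837]
ee_rot: [3.141, -0.056, 0.0]
force: [-4.0, -0.0, -1.6]
width: 0.516
gripper_force: 51.3
```

move_arm(motion=[{"tx": 0.001,"ty": 0,"tz": 0,"twist": 0},{"tx": 0,"ty": 0,"tz": 0,"twist": 0}])

```text
clock: 15.15
position: [0.6292, 0.1783, 0.1837]
ee_rot: [3.141, -0.055, 0.0]
force: [-4.1, -0.9, -0.1]
width: 0.518
gripper_force: 51.4
```

move_arm(motion=[{"tx": 0.001,"ty": 0,"tz": 0,"twist": 0},{"tx": 0,"ty": 0,"tz": 0,"twist": 0}])

```text
clock: 15.35
position: [0.6302, 0.1783, 0.1837]
ee_rot: [3.141, -0.056, 0.0]
force: [-3.7, -0.8, -1.7]
width: 0.523
gripper_force: 51.4
```

move_arm(motion=[{"tx": 0.001,"ty": 0,"tz": 0,"twist": 0},{"tx": 0,"ty": 0,"tz": 0,"twist": 0}])

```text
clock: 15.55
position: [0.6312, 0.1782, 0.1837]
ee_rot: [3.141, -0.056, 0.0]
force: [-3.4, -0.2, -1.9]
width: 0.518
gripper_force: 51.4
```

move_arm(motion=[{"tx": 0.001,"ty": 0,"tz": 0,"twist": 0},{"tx": 0,"ty": 0,"tz": 0,"twist": 0}])

```text
clock: 15.75
position: [0.6316, 0.1782, 0.1836]
ee_rot: [3.141, -0.055, -0.002]
force: [-5.7, -1.0, 0.6]
width: 0.517
gripper_force: 52.5
```

move_arm(motion=[{"tx": 0.001,"ty": 0,"tz": 0,"twist": 0},{"tx": 0,"ty": 0,"tz": 0,"twist": 0}])

```text
clock: 15.95
position: [0.6317, 0.1783, 0.1835]
ee_rot: [3.141, -0.055, -0.004]
force: [-9.7, -0.0, 0.8]
width: 0.52
gripper_force: 53.7
```

move_arm(motion=[{"tx": 0.001,"ty": 0,"tz": 0,"twist": 0},{"tx": 0,"ty": 0,"tz": 0,"twist": 0}])

```text
clock: 16.15
position: [0.6318, 0.1783, 0.1833]
ee_rot: [3.14, -0.054, -0.007]
force: [-12.0, -1.2, 2.1]
width: 0.515
gripper_force: 55.0
```

move_arm(motion=[{"tx": 0.0005,"ty": 0,"tz": 0,"twist": 0},{"tx": 0,"ty": 0,"tz": 0,"twist": 0},{"tx": 0,"ty": 0,"tz": 0,"twist": 0},{"tx": 0,"ty": 0,"tz": 0,"twist": 0},{"tx": 0,"ty": 0,"tz": 0,"twist": 0},{"tx": 0,"ty": 0,"tz": 0,"twist": 0}])

```text
clock: 16.75
position: [0.6319, 0.1782, 0.1833]
ee_rot: [3.14, -0.054, -0.008]
force: [-14.3, -0.1, 3.2]
width: 0.517
gripper_force: 55.5
```

move_arm(motion=[{"tx": -0.002,"ty": 0,"tz": 0,"twist": 0},{"tx": -0.002,"ty": 0,"tz": 0.001,"twist": 0},{"tx": 0,"ty": 0,"tz": 0,"twist": 0}])

```text
clock: 17.05
position: [0.6313, 0.1784, 0.183]
ee_rot: [-3.141, 0.055, -0.003]
force: [-1.8, 0.1, -0.6]
width: 0.518
gripper_force: 50.7
```

move_arm(motion=[{"tx": 0,"ty": 0,"tz": 0,"twist": 0},{"tx": 0,"ty": 0,"tz": 0,"twist": 0},{"tx": 0,"ty": 0,"tz": 0,"twist": 0},{"tx": 0,"ty": 0,"tz": 0,"twist": 0},{"tx": 0,"ty": 0,"tz": 0,"twist": 0},{"tx": 0,"ty": 0,"tz": -0.03,"twist": 0},{"tx": 0,"ty": 0,"tz": -0.04,"twist": 0},{"tx": 0,"ty": 0,"tz": -0.04,"twist": 0},{"tx": 0,"ty": 0,"tz": 0,"twist": 0}], gripper=-1)

```text
clock: 17.95
position: [0.633, 0.1797, 0.2992]
ee_rot: [-3.137, 0.056, -0.015]
force: [0.4, 0.3, 0.3]
width: 1.001
gripper_force: 0.0
```

```bash
python3 st.py; python3 - <<'E'
from h import *
a=arm.get_image("scene")
for q in("teether","ring","keys"):
    for d in arm.place_of("scene",q)[:2]:
        uv=np.array(d["point"])*[512,384]; w=ray("scene",uv,.188 if q=="ring" else .193)-[.6732,.0912,0]; print(q,round(d["conf"],2),uv.round(1),np.round([w[0]*.9994-.0344*w[1],.0344*w[0]+w[1]],4))
b=arm.get_image("top")
for q in("ring","tray"):
    for d in arm.place_of("top",q)[:2]:
        uv=np.array(d["point"])*[512,384]; w=ray("top",uv,.188 if q=="ring" else 0); d_=w-[.6732,.0912,0]; print(q,round(d["conf"],2),uv.round(1),w,np.round([d_[0]*.9994-.0344*d_[1],.0344*d_[0]+d_[1]],4))
A=cv2.resize(a[140:270,190:320,::-1],(400,400),interpolation=3);B=cv2.resize(b[130:230,220:320,::-1],(400,400),interpolation=3)
cv2.imwrite("pics/s4.png",np.hstack([A,B]))
E
```

```text
t 17.95 rack [-0.0432  0.087   0.2992] yaw-err -0.001 F [0.38 0.25 0.28] w 1.001 g 0.0
teether 0.7 [271.5 231.9] [-0.056   0.0843]
teether 0.7 [247.3 165.9] [-0.108  -0.1372]
ring 0.47 [231.7 188. ] [-0.0354 -0.0923]
keys 0.6 [262.9 235.5] [-0.0319  0.0831]
ring 0.46 [269.1 165.2] [0.63444314 0.01015175 0.188     ] [-0.0359 -0.0824]
tray 0.8 [385.8 234.9] [ 0.48205166 -0.3061597   0.        ] [-0.1774 -0.4039]
```

View pics/s4.png

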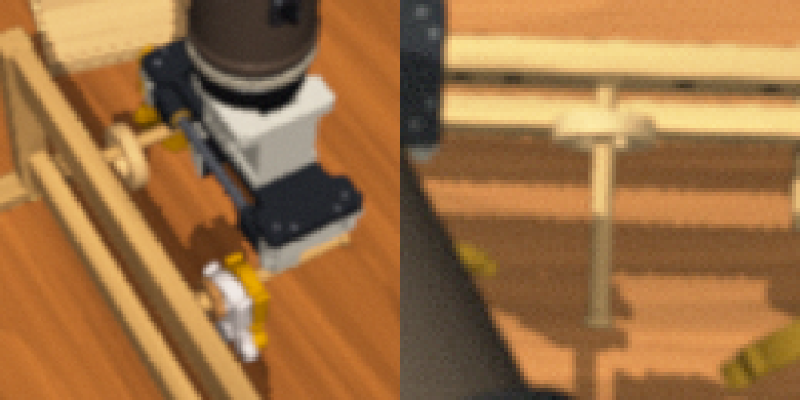

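Left half: keys (white) and teether sit together on the spare peg against the washer at about (235,310). The right half shows the ring alone on the full peg at about (605,125). Next, the ring.

move_arm(motion=[{"tx": 0.0025,"ty": 0.0425,"tz": 0,"twist": 0},{"tx": 0.0025,"ty": 0.0425,"tz": 0,"twist": 0},{"tx": 0.0025,"ty": 0.0425,"tz": 0,"twist": 0},{"tx": 0.0025,"ty": 0.0425,"tz": 0,"twist": 0},{"tx": 0,"ty": 0,"tz": 0.03,"twist": 0},{"tx": 0,"ty": 0,"tz": 0.03,"twist": 0},{"tx": 0,"ty": 0,"tz": 0,"twist": 0},{"tx": 0,"ty": 0,"tz": 0,"twist": 0}])

```text
clock: 19.1
position: [0.6343, 0.0083, 0.2326]
ee_rot: [-3.141, 0.055, 0.003]
force: [-0.0, 0.2, 0.0]
width: 1.002
gripper_force: 0.0
```

```bash
python3 st.py
```

```text
t 19.1 rack [-0.036  -0.0842  0.2326] yaw-err -0.0004 F [-0.05  0.24  0.03] w 1.002 g 0.0
```

move_arm(motion=[{"tx": 0.002,"ty": 0.001,"tz": 0.025,"twist": 0},{"tx": 0,"ty": 0,"tz": 0.025,"twist": 0},{"tx": 0,"ty": 0,"tz": 0.01,"twist": 0},{"tx": 0,"ty": 0,"tz": 0,"twist": 0},{"tx": 0,"ty": 0,"tz": 0,"twist": 0}])

```text
clock: 19.6
position: [0.6374, 0.0074, 0.1743]
ee_rot: [-3.141, 0.055, -0.003]
force: [-0.0, 0.4, 0.4]
width: 1.002
gripper_force: 0.0
```

move_arm(motion=[{"tx": 0,"ty": 0,"tz": 0,"twist": 0},{"tx": 0,"ty": 0,"tz": 0,"twist": 0},{"tx": 0,"ty": 0,"tz": 0,"twist": 0},{"tx": 0,"ty": 0,"tz": 0,"twist": 0},{"tx": 0,"ty": 0,"tz": 0,"twist": 0},{"tx": 0,"ty": 0,"tz": 0,"twist": 0}], gripper=1, squeeze=20)

```text
clock: 20.2
position: [0.6367, 0.0069, 0.1729]
ee_rot: [3.141, -0.056, 0.0]
force: [0.2, -0.2, 2.5]
width: 0.654
gripper_force: 20.0
```

```bash
python3 st.py
```

```text
t 20.2 rack [-0.0336 -0.0855  0.1729] yaw-err -0.001 F [ 0.16 -0.15  2.45] w 0.654 g 20.0
```

move_arm(motion=[{"tx": 0,"ty": 0,"tz": -0.006,"twist": 0},{"tx": 0,"ty": 0,"tz": -0.005,"twist": 0},{"tx": 0,"ty": 0,"tz": 0,"twist": 0},{"tx": -0.02,"ty": 0,"tz": 0,"twist": 0},{"tx": -0.03,"ty": 0,"tz": 0,"twist": 0},{"tx": 0,"ty": 0,"tz": 0,"twist": 0}], squeeze=25)

```text
clock: 20.8
position: [0.5833, 0.009, 0.1836]
ee_rot: [3.14, -0.054, -0.004]
force: [0.1, 0.4, -0.5]
width: 0.65
gripper_force: 25.0
```

```bash
python3 st.py
```

```text
t 20.8 rack [-0.087  -0.0853  0.1836] yaw-err 0.0 F [ 0.1   0.41 -0.48] w 0.65 g 25.0
```

move_arm(motion=[{"tx": -0.03,"ty": 0,"tz": 0,"twist": 0},{"tx": -0.035,"ty": 0,"tz": 0,"twist": 0},{"tx": -0.035,"ty": 0,"tz": 0,"twist": 0},{"tx": 0,"ty": 0,"tz": -0.03,"twist": 0},{"tx": 0,"ty": 0,"tz": -0.03,"twist": 0},{"tx": 0.0015,"ty": 0.041,"tz": 0,"twist": 0},{"tx": 0.0015,"ty": 0.041,"tz": 0,"twist": 0},{"tx": 0.0015,"ty": 0.041,"tz": 0,"twist": 0},{"tx": 0.0015,"ty": 0.041,"tz": 0,"twist": 0},{"tx": 0.0015,"ty": 0.041,"tz": 0,"twist": 0},{"tx": 0.0015,"ty": 0.041,"tz": 0,"twist": 0},{"tx": 0.0015,"ty": 0.041,"tz": 0,"twist": 0}])

```text
clock: 22.0
position: [0.4873, -0.2769, 0.2441]
ee_rot: [3.141, -0.055, 0.001]
force: [0.5, 0.0, -0.6]
width: 0.647
gripper_force: 25.0
```

move_arm(motion=[{"tx": 0.0015,"ty": 0.041,"tz": 0,"twist": 0},{"tx": 0,"ty": 0,"tz": 0.04,"twist": 0},{"tx": 0,"ty": 0,"tz": 0.04,"twist": 0},{"tx": 0,"ty": 0,"tz": 0.04,"twist": 0},{"tx": 0,"ty": 0,"tz": 0,"twist": 0},{"tx": 0,"ty": 0,"tz": 0,"twist": 0}])

```text
clock: 22.6
position: [0.4875, -0.3161, 0.1242]
ee_rot: [-3.141, 0.055, 0.001]
force: [-0.4, -0.3, 0.3]
width: 0.65
gripper_force: 25.0
```

```bash
python3 st.py; python3 - <<'E'
from h import *
a=arm.get_image("scene")
print(ray("top",(391,233),.01),arm.observe()["position"])
cv2.imwrite("pics/s5.png",cv2.resize(a[90:220,150:310,::-1],(640,520),interpolation=3))
E
```

```text
t 22.6 rack [-0.1716 -0.4134  0.1242] yaw-err -0.0007 F [-0.41 -0.35  0.31] w 0.65 g 25.0
[ 0.4866964  -0.31754829  0.01      ] [ 0.48835371 -0.31650222  0.12549672]
```

View pics/s5.png

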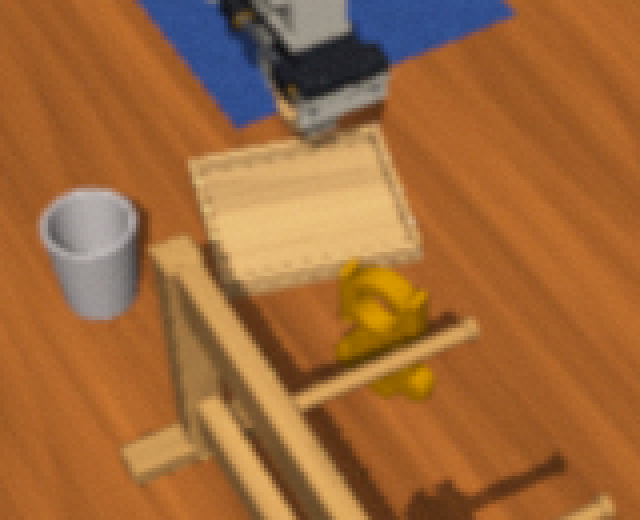

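The arm is above the tray (tray at about (305,205) in the crop), with the ring in the gripper, which is partly hidden. Now to lower it until it touches.

move_arm(motion=[{"tx": 0,"ty": 0,"tz": 0.035,"twist": 0},{"tx": 0,"ty": 0,"tz": 0.035,"twist": 0},{"tx": 0,"ty": 0,"tz": 0.022,"twist": 0},{"tx": 0,"ty": 0,"tz": 0.005,"twist": 0},{"tx": 0,"ty": 0,"tz": 0,"twist": 0},{"tx": 0,"ty": 0,"tz": 0,"twist": 0}])

```text
clock: 23.25
position: [0.4887, -0.3168, 0.0289]
ee_rot: [3.139, -0.055, 0.005]
force: [-0.0, 0.1, -1.6]
width: 0.651
gripper_force: 25.0
```

move_arm(motion=[{"tx": 0,"ty": 0,"tz": 0.003,"twist": 0},{"tx": 0,"ty": 0,"tz": 0,"twist": 0},{"tx": 0,"ty": 0,"tz": 0,"twist": 0}])

```text
clock: 23.55
position: [0.4873, -0.3161, 0.0243]
ee_rot: [3.141, -0.055, 0.001]
force: [0.3, -0.1, -0.2]
width: 0.653
gripper_force: 25.0
```

move_arm(motion=[{"tx": 0,"ty": 0,"tz": 0.003,"twist": 0},{"tx": 0,"ty": 0,"tz": 0,"twist": 0},{"tx": 0,"ty": 0,"tz": 0,"twist": 0}])

```text
clock: 23.85
position: [0.4869, -0.3159, 0.0206]
ee_rot: [-3.141, 0.055, 0.001]
force: [0.2, 0.4, -0.3]
width: 0.651
gripper_force: 25.0
```

move_arm(motion=[{"tx": 0,"ty": 0,"tz": 0.001,"twist": 0},{"tx": 0,"ty": 0,"tz": 0,"twist": 0},{"tx": 0,"ty": 0,"tz": 0,"twist": 0}])

```text
clock: 24.15
position: [0.4873, -0.316, 0.0201]
ee_rot: [3.141, -0.055, 0.001]
force: [-1.4, 2.0, 5.1]
width: 0.647
gripper_force: 25.0
```

move_arm(motion=[{"tx": 0,"ty": 0,"tz": 0.001,"twist": 0},{"tx": 0,"ty": 0,"tz": 0,"twist": 0},{"tx": 0,"ty": 0,"tz": 0,"twist": 0}])

```text
clock: 24.45
position: [0.4877, -0.316, 0.02]
ee_rot: [3.141, -0.055, 0.002]
force: [-4.0, 2.2, 15.3]
width: 0.654
gripper_force: 25.0
```

move_arm(motion=[{"tx": 0,"ty": 0,"tz": -0.0015,"twist": 0},{"tx": 0,"ty": 0,"tz": 0,"twist": 0}])

```text
clock: 24.65
position: [0.4872, -0.3161, 0.0203]
ee_rot: [3.141, -0.055, 0.0]
force: [0.0, -0.6, -0.1]
width: 0.652
gripper_force: 25.0
```

move_arm(motion=[{"tx": 0,"ty": 0,"tz": 0,"twist": 0},{"tx": 0,"ty": 0,"tz": 0,"twist": 0},{"tx": 0,"ty": 0,"tz": 0,"twist": 0},{"tx": 0,"ty": 0,"tz": 0,"twist": 0},{"tx": 0,"ty": 0,"tz": 0,"twist": 0},{"tx": 0,"ty": 0,"tz": -0.02,"twist": 0},{"tx": 0,"ty": 0,"tz": -0.04,"twist": 0},{"tx": 0,"ty": 0,"tz": -0.04,"twist": 0},{"tx": 0,"ty": 0,"tz": -0.04,"twist": 0},{"tx": -0.03,"ty": 0,"tz": -0.03,"twist": 0},{"tx": -0.04,"ty": 0,"tz": -0.02,"twist": 0},{"tx": -0.04,"ty": 0,"tz": 0,"twist": 0}], gripper=-0.55)

```text
clock: 25.85
position: [0.3776, -0.3127, 0.213]
ee_rot: [3.138, -0.054, 0.007]
force: [0.4, -0.3, 0.5]
width: 0.773
gripper_force: 0.0
```

```bash
python3 st.py; python3 - <<'E'
from h import *
a=arm.get_image("scene")
cv2.imwrite("pics/s6.png",cv2.resize(a[90:265,150:350,::-1],(685,600),interpolation=3))
E
```

```text
t 25.85 rack [-0.2815 -0.4139  0.213 ] yaw-err -0.0002 F [ 0.43 -0.26  0.47] w 0.773 g 0.0
```

View pics/s6.png

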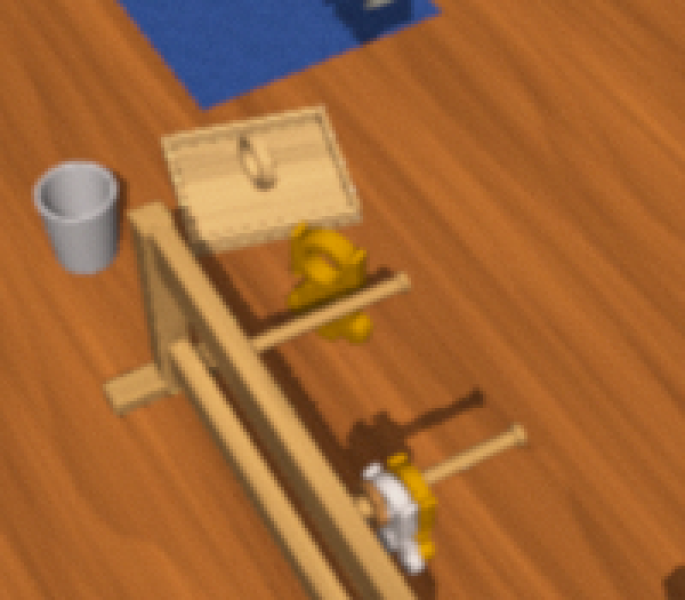

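The ring stands in the tray at about (257,163) in the crop. The keys and teether are together on the spare peg at (400,510), and the arm is clear of everything.

```bash
python3 -c "
from cell import arm
print(arm.sign_off())"
```

```text
the job is handed in; nothing more can be done
None
```

The job is done and handed in at about 26 s: the keys and teether are on the spare peg, pressed against the washer's shoulder at about 14 N for about 0.5 s, and the ring stands on edge in the tray, set down before release with nothing else touched (I viewed 11 pictures, one over the limit of 10).

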